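# Park a hanging specimen basket over the drip pan

## Task

Grip the black handle that drops from the trolley and run the trolley along the rail, so that the basket on its rod comes off the catch it leans against, and bring it to hang still, centred over the round drip pan, for several seconds. Move it by the trolley handle alone: never touch the basket or its rod, do not let it swing wide, and leave the things around it alone. Finally let go of the handle, with the basket still hanging quietly over the middle of the pan.

Things in the scene. Friction and masses are not known exactly. Their poses are not given: they have to be found in the camera images.
- rail: aluminium gantry fixed on the bench: two posts 1000 mm apart and a level beam, underside 680 mm above the bench. Origin on the bench below the middle of the beam; x points away from the robot across the rail, y along the rail (from the parking catch towards the free end), z up
- trolley (a joint): position of the trolley along the rail's +y axis in m: 0 at the parked end stop, 0.56 at the other. It carries the pivot pin of the basket rod (620 mm above the bench, at rail y = -270 mm when parked; the pin lies along the rail's x axis, so the basket swings in the rail's vertical plane). Trolley nominally 0.5 kg, rolling friction about 1.2 N + 2 N per m/s: it stays where left
- handle (a point): point to grip on the trolley's drop handle: black upright square bar 24 x 24 mm (sides along the rail's x and y) from 192 to 277 mm above the bench; point on its axis, 27 mm below its top, 200 mm to the robot's side (-x) of the rail, same y as the pivot. A 12 mm rod runs from its foot (190 mm high) 125 mm towards the rail, then straight up. Rigid with the trolley
- hanger: steel rod with round wire basket and three jars: one rigid pendulum, nominally 0.6 kg, swinging freely on the trolley's pivot pin; origin in the basket 510 mm below the pin, z up along the rod. Basket 96 mm in diameter, 465 to 550 mm below the pin, foot block 30 x 12 x 30 mm under it. Centre of mass 506 mm below the pin, equivalent simple pendulum 512 mm (period 1.43 s); barely damped by itself
- foot (a point): centre of the underside of the basket's foot block, 575 mm below the pivot along the rod (45 mm above the bench when plumb)
- catch (a point): middle of the upper edge of the steel catch plate (60 mm wide, 52 mm tall) across the basket's way. At the start the basket's foot leans on it from its -y side and cannot swing +y. When the trolley is pulled about 40 mm along +y, the lean grows from 0.10 to 0.17 rad, the foot rises clear of the edge and the basket swings free at once
- pan_centre (a point): centre of the inner floor of the round stainless drip pan (160 mm across the rim, 33 mm tall), which stands fixed on the bench straight under the rail, somewhere between rail y = -20 and +200 mm; this point is 4 mm above the bench
- bottle: bystander: clear bottle 72 mm in diameter, 210 mm tall, to the left on the robot's side of the rail; origin at the centre of its underside
- bin: bystander: open yellow bin 120 x 160 x 80 mm on the bench below the handle's path; origin at the centre of its underside
- jar: bystander: amber jar 60 mm in diameter, 75 mm tall, on the bench below the handle's path; origin at the centre of its underside
Mind the look-alikes: they are no part of the job. Of the things shaped like the part that bears pan_centre, the bare steel one is meant.

How it is judged (in metres and radians):
On the way, in this order (a step that is already met when the one before it is completed fails the run):
1. the trolley has been drawn well off its park position, so the basket is off the catch (value of joint trolley above 0.09 m), for 0.1 s.
2. the basket hangs still over the middle of the pan for 3 s (foot within 25 mm of the pan's centre, turning slower than 0.15 rad/s) (horizontal distance between foot and pan_centre below 0.025 m and angular speed of hanger below 0.15 rad/s), for 3 s.
At the end, for the whole second after the job is handed in: The foot of the basket hangs within 25 mm (horizontally) of the pan's centre, the basket turns slower than 0.15 rad/s, the trolley stands still (under 20 mm/s) and the handle is released (all of step 2 and velocity of joint trolley between -0.02 and 0.02 m/s); the robot touches nothing.
It fails at once if the robot touches the basket or its rod (contact force between any of the fingers, the arm and hanger above 0.5 N).
It fails at once if the basket swings more than 0.45 rad off plumb and the jars spill (angle between hanger's own z axis and vertical above 0.45 rad).
It fails at once if a bystander is pushed more than 30 mm (distance of any of bottle, bin, jar from where it was at the start of the episode above 0.03 m).
It also fails if it takes over 43 s, if anything falls off the work surface, if the arm or the gripper's body presses on something with over 40 N, if the wrist force passes 120 N, or if a joint passes its speed limit or range.

## Robot

A 7-joint arm with a two-finger parallel gripper is mounted at the origin on the work surface. World frame = base frame: x ahead of the robot, y to its left, z up, the work surface at z = 0. Lengths are in m, angles in degrees, forces in N, time in s.
With the tool pointing down it reaches from about 0.4 to 0.85 m from the base axis. Payload 4.5 kg.
Tool frame: the origin (TCP) lies where the fingers leave the gripper's body, on its centre line; the fingertips stand 73 mm ahead of it and the grasp point (between the pads) lies 54 mm ahead of it; z points along the fingers, y is the line along which they close (so a half turn about z gives the same grasp; the last joint's range is limited). The gripper opens to 85 mm and grips with 20 to 120 N. Pads are 22 mm wide; open, the fingers measure 114 mm over their backs; the gripper's body (76 mm by 85 mm) begins 54 mm behind the grasp point. The pads swing forward as they close: fully open they stand 13 mm farther back than shut.
Start: joints at [71.78, 39.483, -11.15, 89.685, 9.013, 51.709, -12.324], TCP at [0.215, -0.587, 0.304] pointing down, gripper open.
Joint ranges: [-172.22, 172.22], [-26.19, 119.32], [-84.43, 86.54], [7.71, 146.69], [-57.33, 237.33], [2.42, 119.75], [-152.13, 152.13]. Speed limits (degrees/s): [147.25, 147.25, 180, 180, 180, 180, 180].

## Interface

Orientations are given as a 3x3 rotation matrix whose columns are the frame's x, y, z axes.
In Python, from bench import state, get_image, sign_off, boxes_of, cut_out, tip_of gives the robot as it stands.
- The arm moves only by the tool jog_arm, never from a script. Its argument "commands" is text: rows parted by semicolons, each of 4 numbers parted by spaces: the shift along the tool's x, y, z in mm, then the turn about the tool's z in rad. A call has 1 to 10 rows; each row shifts and turns the commanded pose from where the row before left it, along the tool's axes as they then stand; what a row does not reach is not made up. A row lasts 1/8 s, in which the tool goes at most 62.5 mm and 10.7 degrees, less where a joint would pass 70% of its speed; a pose out of reach is approached as far as the arm can. A call with a gripper value outside its range is refused whole. "jaw" is the finger opening in mm, from 0 to 85.4, set as the call begins (left out, the last holds). The fingers move at their own pace and stop on an object; "force" is the grip in N (left out, the last holds). Time passes only in rows, so rows that do not move let the fingers close. It gives the time, the measured TCP pose, the force, the opening and the grip force at its end, in the units of the state.
- state(): the state, without advancing time (a new reading comes with each control period).
- get_image(name): name is "scene" or "top"; returns a dict with "color" (384x512x3 uint8, blue, green, red), "depth" (384x512 float32, m along the optical axis (not along the pixel's ray), 0 where there is no reading), "fovy" (degrees; the focal length in pixels is half the picture's height over the tangent of half this angle, whatever the lens; pixels are square), "cx", "cy" (the principal point, pixels), "R" (3x3) and "t" (3): a world point X has camera coordinates R X + t. Camera axes: x right, y down, z forward; pixel columns grow to the right and rows downward; lengths in m; the calibration is good to about 2 mm. A picture is of the moment at which its call begins.
- sign_off(): hands the job in; it is judged then, once.
Trained networks look in a picture, given as the dict that the camera call returned (one of the last four; its "shot" number tells which), for a name from the list of things; names that differ only in an ending like _2 or _b are one class to them, and where a whole thing is asked for, a point or a joint stands for the part that bears it (a point fixed in the world has none). Each returns a list of dicts, best first, with "conf" (0 to 1); they miss things now and then, are a little off and sometimes report something else, mostly with a low value. They report only what shows in the picture. A call takes as long as a camera call. They do not tell look-alikes from the thing itself.
- boxes_of(picture, query): "location" ([x, y, z] in m, in world coordinates, good to about 4 mm: the middle of the surface that is visible of it).
- cut_out(picture, query): "pixels" (384x512 bool, what is visible of it).
- tip_of(picture, query): "location" ([x, y, z] in m, in world coordinates, good to about 4 mm: a listed point, or the origin of a listed thing).
The state is a dict: "clock": time; "q": joint angles; "joint_velocities": joint speeds; "joint_torque": joint torques, N m; "tool_pos": TCP position; "orientation": TCP orientation; "ft_force": force on the tool from outside, world axes, zero at the start; "ft_torque": the same for the moment, N m; "grip_width": finger opening in m; "gripper_force": force on a finger pad.
Only numpy, scipy, OpenCV 4.12 (cv2) and the standard library are available. Lean on these libraries where they do the work, as an engineer would, in place of code of your own. Each camera call takes 0.05 s, during which the arm holds its last target. There are 200 camera calls.

## Working session

There is one attempt and no reset: what is moved stays moved. The work goes in short steps, Python scripts to look and compute and a tool call to move; the robot and the scene stay as the last step left them, time stands still between calls to the robot, and variables do not carry over. Pictures are saved under pics/ and viewed, at most 10 in all, crops included, and the job is handed in when it is done.

Besides the shell and the picture viewer there is one more tool, called after "Emit:" as a command line: name --argument value ..., lists and objects as JSON in quotes. jog_arm: Moves the arm, as the interface text tells. Its arguments: {"type":"object","properties":{"commands":{"type":"string"},"jaw":{"type":"number"},"force":{"type":"number"}},"required":["commands"]}

```bash
mkdir -p pics
cat > h.py <<'E'
import numpy as np,cv2
from bench import *
def proj(p,X):
    f=192/np.tan(np.radians(p["fovy"]/2));c=np.array(p["R"])@np.array(X)+np.array(p["t"])
    return (p["cx"]+f*c[0]/c[2],p["cy"]+f*c[1]/c[2])
E
python3 - <<'E'
from h import *
ims=[]
for n in ["scene","top"]:
    p=get_image(n);ims.append(p["color"])
    for q in ["handle","foot","catch","pan_centre","rail","hanger","trolley","bottle","bin","jar"]:
        for r in tip_of(p,q)[:3]:
            print(n,q,np.round(r["location"],3),round(r["conf"],2),np.round(proj(p,r["location"])))
    for r in boxes_of(p,"pan_centre"): print(n,"panbox",np.round(r["location"],3),round(r["conf"],2),np.round(proj(p,r["location"])))
    cv2.imwrite(f"pics/{n}0.png",p["color"])
s=state();print(s["clock"],s["tool_pos"],np.round(s["orientation"],3))
E
```

```text
scene foot [ 0.705 -0.353  0.047] 0.79 [207. 342.]
scene catch [ 0.7   -0.347  0.052] 0.63 [207. 338.]
scene catch [ 0.707 -0.355  0.045] 0.57 [208. 343.]
scene pan_centre [ 0.832 -0.143  0.004] 0.84 [290. 307.]
scene pan_centre [0.668 0.146 0.004] 0.66 [286. 214.]Traceback (most recent call last):
  File "<stdin>", line 6, in <module>
ValueError: it knows: bin, bottle, catch, foot, handle, hanger, jar, pan_centre, rail
```

Run:
```python
from h import *
for n in ["scene","top"]:
    p=get_image(n)
    cv2.imwrite(f"pics/{n}0.png",p["color"])
    for q in ["handle","foot","catch","pan_centre","rail","hanger","bottle","bin","jar"]:
        for r in tip_of(p,q)[:3]:
            print(n,q,np.round(r["location"],3),round(r["conf"],2),np.round(proj(p,r["location"])))
    for r in boxes_of(p,"pan_centre"): print(n,"panbox",np.round(r["location"],3),round(r["conf"],2),np.round(proj(p,r["location"])))
s=state();print(s["clock"],s["tool_pos"],np.round(s["orientation"],3))
```

```text
scene handle [ 0.504 -0.31   0.254] 0.93 [140. 250.]
scene handle [0.496 0.437 0.001] 0.28 [282. 146.]
scene foot [ 0.708 -0.355  0.046] 0.69 [208. 343.]
scene foot [ 0.7   -0.347  0.052] 0.57 [207. 338.]
scene foot [0.668 0.144 0.005] 0.28 [286. 215.]
scene catch [ 0.702 -0.345  0.052] 0.77 [208. 337.]
scene pan_centre [ 0.83  -0.144  0.003] 0.86 [289. 307.]
scene pan_centre [0.668 0.147 0.005] 0.76 [286. 214.]
scene hanger [ 0.703 -0.35   0.111] 0.79 [205. 329.]
scene bottle [ 0.495  0.436 -0.   ] 0.9 [281. 146.]
scene bin [ 0.438 -0.133  0.002] 0.61 [178. 248.]
scene jar [ 0.451  0.188 -0.001] 0.86 [237. 184.]
scene panbox [ 0.83  -0.133  0.001] 0.84 [290. 304.]
scene panbox [0.665 0.158 0.003] 0.76 [287. 212.]
top handle [ 0.499 -0.309  0.248] 0.56 [392. 233.]
top foot [ 0.702 -0.356  0.049] 0.86 [384. 172.]
top catch [ 0.701 -0.347  0.052] 0.67 [381. 172.]
top pan_centre [ 0.834 -0.14   0.007] 0.83 [311. 132.]
top pan_centre [0.67  0.148 0.003] 0.66 [219. 181.]
top rail [ 0.705 -0.356  0.05 ] 0.18 [384. 170.]
top hanger [ 0.7   -0.35   0.113] 0.64 [389. 168.]
top hanger [0.673 0.149 0.003] 0.57 [218. 180.]
top bottle [ 0.5    0.435 -0.002] 0.78 [122. 234.]
top bin [ 0.444 -0.132 -0.003] 0.94 [308. 257.]
top jar [ 0.454  0.192 -0.   ] 0.89 [202. 251.]
top panbox [0.677 0.152 0.005] 0.82 [217. 179.]
top panbox [ 0.844 -0.144  0.009] 0.58 [312. 129.]
1.45 [ 0.21540527 -0.58672957  0.30391744] [[ 0.939  0.345  0.   ]
 [ 0.345 -0.939 -0.   ]
 [ 0.     0.    -1.   ]]
```

View pics/scene0.png

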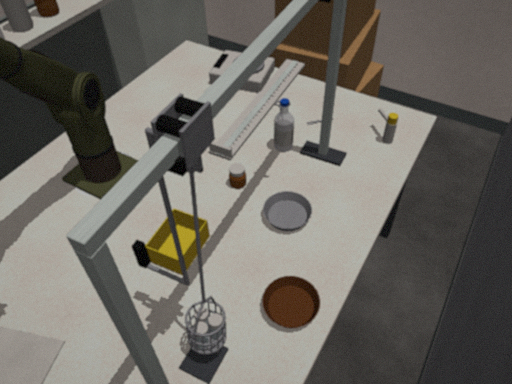

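View pics/top0.png

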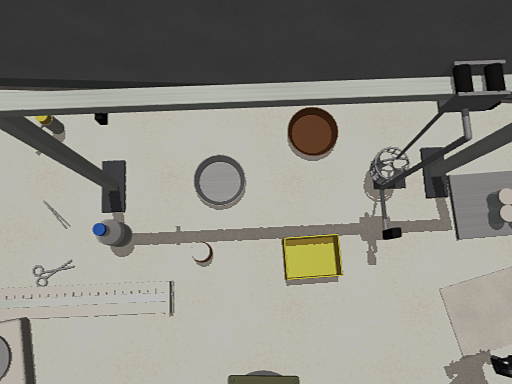

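Scene picture: handle is the black block at (140,250), foot and basket at (207,342), bare steel pan at (286,214), brown pan at (290,307). Top picture: steel pan at (219,181), brown at (312,132), and handle at (392,233).
Candidates for the pan are steel (219,181) and brown (312,132), so I choose the bare steel one. The only other black thing near the handle is the trolley's rollers on the rail (478,80). Next I refine the rail line and pan centre, and check a crop.

```bash
cat >> h.py <<'E'
def cloud(p):
    f=192/np.tan(np.radians(p["fovy"]/2));d=p["depth"];v,u=np.mgrid[:384,:512]
    c=np.stack([(u-p["cx"])/f*d,(v-p["cy"])/f*d,d],-1)
    return (c-np.array(p["t"]))@np.array(p["R"])
E
python3 - <<'E'
from h import *
crops=[]
for n in ["scene","top"]:
    p=get_image(n);W=cloud(p);ok=p["depth"]>0
    m=ok&(abs(W[...,0]-.669)<.12)&(abs(W[...,1]-.147)<.12)&(W[...,2]>.022)&(W[...,2]<.045)
    P=W[m][:,:2]
    A=np.c_[2*P,np.ones(len(P))];s=np.linalg.lstsq(A,(P**2).sum(1),rcond=None)[0]
    print(n,"pan rim",s[:2].round(4),"r",np.sqrt(s[2]+s[0]**2+s[1]**2),len(P))
    m=ok&(W[...,2]>.66)&(W[...,2]<.9)&(W[...,0]>.5)
    P=W[m]; print(n,"z pct",np.percentile(P[:,2],[5,50,95]))
    zt=np.median(P[:,2]);P=P[abs(P[:,2]-zt)<.006]
    vx,vy,x0,y0=cv2.fitLine(P[:,:2].astype(np.float32),cv2.DIST_HUBER,0,.01,.01).ravel()
    print("beam dir",vx/vy,"x at y=0",x0-vx/vy*y0,len(P))
    m=ok&(abs(W[...,0]-.50)<.04)&(abs(W[...,1]+.31)<.04)&(W[...,2]>.18)&(W[...,2]<.3)
    P=W[m];T=P[P[:,2]>.271];print("handle",len(P),len(T),P.min(0).round(3),P.max(0).round(3),T[:,:2].mean(0) if len(T) else 0)
    for X in [(.669,.147,.02),(.502,-.31,.25)]:
        u,v=map(int,proj(p,X));crops.append(cv2.resize(p["color"][max(v-40,0):v+40,max(u-40,0):u+40],(300,300)))
cv2.imwrite("pics/crop.png",np.vstack([np.hstack(crops[:2]),np.hstack(crops[2:])]))
E
```

```text
scene pan rim [0.6739 0.1447] r 0.07590729443575407 330
scene z pct [0.67311829 0.70994141 0.73479426]
beam dir -0.06632594 x at y=0 0.68589723 5381
handle 386 98 [ 0.491 -0.325  0.187] [ 0.539 -0.298  0.283] [ 0.50566335 -0.31186925]
top pan rim [0.669  0.1458] r 0.07535660264392406 410
top z pct [0.68247959 0.7099427  0.73440567]
beam dir -0.065649 x at y=0 0.677345 9261
handle 239 93 [ 0.487 -0.321  0.19 ] [ 0.54  -0.296  0.284] [ 0.4990177  -0.30868513]
```

View pics/crop.png

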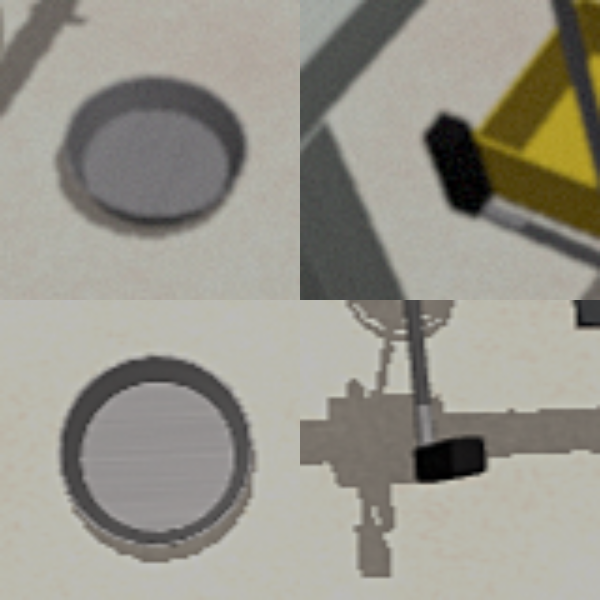

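Crop: upper left and lower left show the bare steel pan, and upper right and lower right show the black drop handle with its rod running to the rail. Both choices hold.

Emit:
jog_arm --commands "0 0 0 0.143;0 0 0 0.143;31 -43 0 0;31 -43 0 0;31 -43 0 0;31 -43 0 0;31 -43 0 0;31 -43 0 0;0 0 0 0;0 0 0 0" --jaw 85

```text
clock: 2.8
tool_pos: [0.3839, -0.3175, 0.304]
orientation: [[0.998, 0.066, -0.0], [0.066, -0.998, -0.001], [-0.0, 0.001, -1.0]]
ft_force: [-0.8, -0.2, 0.1]
grip_width: 0.0849
gripper_force: 0.0
```

Emit:
jog_arm --commands "40 0 0 0;40 0 0 0;38 0 0 0;0 0 0 0;0 0 0 0"

```text
clock: 3.42
tool_pos: [0.5001, -0.3109, 0.3036]
orientation: [[0.998, 0.063, -0.002], [0.063, -0.998, -0.001], [-0.002, 0.0, -1.0]]
ft_force: [-0.7, 0.1, -0.5]
grip_width: 0.0849
gripper_force: 0.0
```

Emit:
jog_arm --commands "0 0 0 0;0 0 0 0;0 0 0 0;0 0 0 0;0 0 0 0;0 0 0 0" --jaw 10 --force 60

```text
clock: 4.18
tool_pos: [0.5015, -0.3097, 0.3043]
orientation: [[0.998, 0.065, -0.0], [0.065, -0.998, -0.001], [-0.0, 0.001, -1.0]]
ft_force: [-2.2, -1.6, 4.6]
grip_width: 0.0233
gripper_force: 60.4
```

Run:
```python
from h import *
p=get_image("scene");q=get_image("top")
cv2.imwrite("pics/grip.png",np.hstack([cv2.resize(p["color"][180:384,80:300],(400,371)),cv2.resize(q["color"][130:330,290:510],(400,371))]))
for r in tip_of(p,"foot")[:2]+tip_of(p,"handle")[:1]+tip_of(q,"foot")[:2]: print(r["location"],r["conf"])
```

```text
[0.7084, -0.3539, 0.0467] 0.85
[0.5003, -0.3067, 0.2556] 0.84
[0.7052, -0.357, 0.0503] 0.82
```

View pics/grip.png

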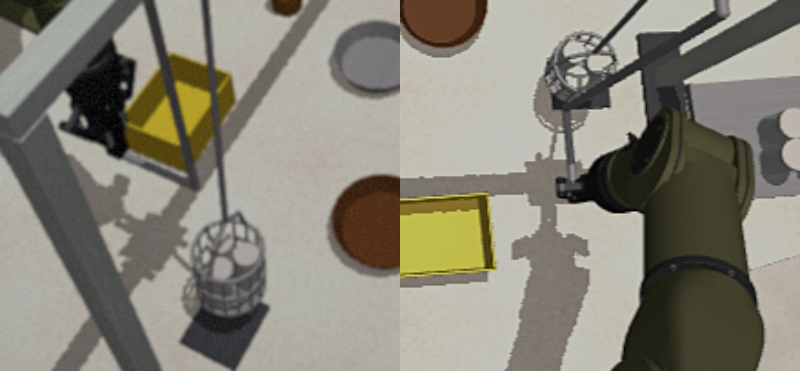

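The handle is held (opening 23 mm) and the basket still leans on the catch. Now I draw it off slowly.

Emit:
jog_arm --commands "0 -10 0 0;0 -10 0 0;0 -10 0 0;0 -10 0 0;0 -10 0 0;0 -10 0 0;0 -10 0 0;0 -10 0 0;0 -10 0 0;0 -10 0 0"

```text
clock: 5.68
tool_pos: [0.4947, -0.2087, 0.3042]
orientation: [[0.998, 0.066, -0.001], [0.066, -0.998, 0.0], [-0.001, -0.0, -1.0]]
ft_force: [-3.8, -0.8, 7.4]
grip_width: 0.023
gripper_force: 60.9
```

```bash
cat >> h.py <<'E'
YD=np.array([-.066,.998,0]);H0=np.array([.502,-.310,.304])
from scipy.optimize import least_squares
def swing(n,cam="scene",w=2*np.pi/1.43):
    T=[];S=[];Q=[]
    for i in range(n):
        s=state();p=get_image(cam)
        r=[a for a in tip_of(p,"foot") if a["conf"]>.4 and abs((np.array(a["location"])-[.704,-.31,.05])@[.998,.066,0])<.03]
        if r: T.append(s["clock"]);S.append((np.array(r[0]["location"])-H0)@YD-.013);Q.append((np.array(s["tool_pos"])-H0)@YD)
    T,S,Q=map(np.array,(T,S,Q));t1=state()["clock"]
    # foot along rail (0 = parked pivot); model c + a cos + b sin about the time t1
    fun=lambda z:(z[0]+z[1]*np.cos(w*(T-t1))+z[2]*np.sin(w*(T-t1))-S)*1e3
    z=least_squares(fun,[S.mean(),0,0],loss="soft_l1",f_scale=5).x
    print("t",T.round(2),"\nfoot",(S*1e3).round(),"\ntcp",(Q*1e3).round(1),"\nres",fun(z).round())
    print("now",t1,"mean",z[0],"th",np.arcsin(z[1]/.575),"dth",z[2]*w/.575,"amp",np.hypot(z[1],z[2])/.575)
E
python3 - <<'E'
from h import *
swing(14)
E
```

```text
t [5.78 5.88 6.08 6.18 6.28 6.38 6.48 6.58 6.68 6.78 6.88 6.98] 
foot [179. 160.  83.  46.  13.  -4.  -2.  17.  46.  87. 127. 159.] 
tcp [103.1 102.5 102.1 101.9 101.7 101.6 101.5 101.5 101.5 101.6 101.5 101.5] 
res [-1. -2.  2. -1.  1.  1. -1. -2.  1. -0.  0.  1.]
now 7.075 mean 0.08889293399665021 th 0.15795015712523217 dth 0.19451147169470237 amp 0.16340510635900424
```

Residuals are 1–2 mm and the mean foot position agrees with the TCP (my −13 mm offset was spurious, so I remove it). Steel pan is at s = 0.445 m. Next I plan rows that cancel the swing on the way.

```bash
sed -i 's/@YD-.013/@YD/' h.py
cat >> h.py <<'E'
w0=2*np.pi/1.43;L=9.81/w0**2;dt=.005
def sim(rows,th,dth,lag,tail=1.0):
    # rows in mm per 1/8 s, smooth first-order lag on the velocity; returns theta, dtheta, theta-history
    v=0.;H=[]
    for r in list(rows)+[0]*int(tail*8):
        for _ in range(25):
            a=(r*8e-3-v)/lag;a=np.clip(a,-20,20);v+=a*dt
            dth+=(-w0**2*np.sin(th)-a/L*np.cos(th))*dt;th+=dth*dt;H.append((th,dth))
    return np.array(H)
def plan(n,dist,th,dth,lags=(.02,.05,.08),wt=.004,vmax=50):
    def f(x):
        e=[]
        for l in lags:
            h=sim(x,th,dth,l)[-1];e+=[h[0]*10,h[1]/w0*10]
        return np.r_[e,(x.sum()-dist)*1.,wt*np.diff(np.r_[0,x,0])]
    x=least_squares(f,np.full(n,dist/n),bounds=(-15,vmax),diff_step=1e-4).x
    x=np.round(x);i=np.argmax(x);x[i]+=round(dist)-x.sum()
    print("rows",x.astype(int),"max th",max(abs(sim(x,th,dth,l)[:,0]).max() for l in lags))
    for l in lags: h=sim(x,th,dth,l)[-1];print(" lag",l,"resid amp",np.hypot(h[0],h[1]/w0).round(4))
    return x
E
python3 - <<'E'
from h import *
for n in (14,18,20): plan(n,343.5,.158,.1945)
E
```

```text
rows [14 21 23 22 18 17 18 22 28 35 39 38 31 18] max th 0.1881839543714338
 lag 0.02 resid amp 0.0222
 lag 0.05 resid amp 0.0011
 lag 0.08 resid amp 0.0193
rows [ 7 10 10 10  9 11 15 22 30 36 41 40 36 29 20 12  5  1] max th 0.1729578385491335
 lag 0.02 resid amp 0.0208
 lag 0.05 resid amp 0.0027
 lag 0.08 resid amp 0.0214
rows [ 7 10 10 10  9 10 15 22 30 36 41 40 36 29 20 12  5  2  0  0] max th 0.17214332209681069
 lag 0.02 resid amp 0.0211
 lag 0.05 resid amp 0.0025
 lag 0.08 resid amp 0.0206
```

Emit:
jog_arm --commands "0 -7 0 0;0 -10 0 0;0 -10 0 0;0 -10 0 0;0 -9 0 0;0 -11 0 0;0 -15 0 0;0 -22 0 0;0 -30 0 0;0 -36 0 0"

```text
clock: 8.32
tool_pos: [0.484, -0.0493, 0.3042]
orientation: [[0.998, 0.065, -0.001], [0.065, -0.998, -0.001], [-0.001, 0.0, -1.0]]
ft_force: [-0.2, -0.9, 6.8]
grip_width: 0.0235
gripper_force: 60.9
```

Emit:
jog_arm --commands "0 -41 0 0;0 -40 0 0;0 -36 0 0;0 -29 0 0;0 -20 0 0;0 -12 0 0;0 -5 0 0;0 -1 0 0"

```text
clock: 9.32
tool_pos: [0.4715, 0.1351, 0.3042]
orientation: [[0.998, 0.067, -0.001], [0.067, -0.998, 0.001], [-0.001, -0.001, -1.0]]
ft_force: [-3.4, -0.6, 9.4]
grip_width: 0.0235
gripper_force: 61.1
```

Run:
```python
from h import *
swing(12)
p=get_image("top");print([ (r["location"],r["conf"]) for r in tip_of(p,"pan_centre")])
s=state();print(s["tool_pos"],s["ft_force"])
```

```text
t [ 9.32  9.43  9.52  9.62  9.72  9.82  9.93 10.02 10.12 10.22 10.32 10.42] 
foot [450. 440. 429. 424. 424. 426. 432. 441. 450. 461. 472. 470.] 
tcp [446.2 446.2 446.2 446.1 446.1 446.2 446.2 446.1 446.2 446.2 446.2 446.2] 
res [ 0. -0.  1.  1. -2. -1. -0.  1.  2.  0. -4.  1.]
now 10.525 mean 0.44666424668542415 th 0.03832141837832254 dth -0.07333717143580863 amp 0.041789942084745145
[([0.6737, 0.1484, -0.0005], 0.97), ([0.8371, -0.137, 0.0089], 0.55)]
[0.47150827 0.1350603  0.30420903] [-3.17963898  1.23169525  7.92665878]
```

Run:
```python
from h import *
t=state()["clock"]-10.525;print(t)
a,b=.0383,-.0733/w0
th=a*np.cos(w0*t)+b*np.sin(w0*t);dth=w0*(-a*np.sin(w0*t)+b*np.cos(w0*t));print(th,dth)
for n in (5,7,9): plan(n,0,th,dth,lags=(.008,.02,.035))
```

```text
0.09999999999999964
0.02756562416894126 -0.1379224243932075
rows [ 20  -1 -15 -11   7] max th 0.04375106550876028
 lag 0.008 resid amp 0.001
 lag 0.02 resid amp 0.0029
 lag 0.035 resid amp 0.0056
rows [ 11   4  -5 -11  -8   1   8] max th 0.04154302653449157
 lag 0.008 resid amp 0.0019
 lag 0.02 resid amp 0.0019
 lag 0.035 resid amp 0.0041
rows [ 4  3 -2 -5 -6 -4  0  5  5] max th 0.03796497476785016
 lag 0.008 resid amp 0.0022
 lag 0.02 resid amp 0.0011
 lag 0.035 resid amp 0.0033
```

Emit:
jog_arm --commands "0 -4 0 0;0 -3 0 0;0 2 0 0;0 5 0 0;0 6 0 0;0 4 0 0;0 0 0 0;0 -5 0 0;0 -5 0 0"

```text
clock: 11.75
tool_pos: [0.4715, 0.1344, 0.3042]
orientation: [[0.998, 0.066, -0.001], [0.066, -0.998, 0.0], [-0.001, -0.0, -1.0]]
ft_force: [-3.0, -1.6, 8.8]
grip_width: 0.0233
gripper_force: 61.1
```

Run:
```python
from h import *
swing(14)
```

```text
t [11.75 11.85 11.95 12.05 12.15 12.25 12.35 12.45 12.55 12.65 12.75 12.85
 12.95 13.05] 
foot [447. 445. 447. 448. -52. 447. 447. 449. 446. 449. 448. 447. 447. 445.] 
tcp [445.5 446.4 446.4 446.3 446.3 446.3 446.3 446.4 446.3 446.3 446.3 446.4
 446.3 446.3] 
res [ -1.   0.  -1.  -3. 498.  -1.  -0.  -1.   2.  -1.  -0.   1.   0.   1.]
now 13.15 mean 0.4467067232076197 th -0.001129007975152044 dth -0.008847446615069735 amp 0.0023085191261400686
```

Emit:
jog_arm --commands "0 0 0 0;0 0 0 0;0 0 0 0;0 0 0 0;0 0 0 0;0 0 0 0;0 0 0 0;0 0 0 0;0 0 0 0;0 0 0 0"

```text
clock: 14.4
tool_pos: [0.4715, 0.1352, 0.3042]
orientation: [[0.998, 0.067, -0.001], [0.067, -0.998, 0.001], [-0.001, -0.001, -1.0]]
ft_force: [-3.8, 1.5, 7.4]
grip_width: 0.0232
gripper_force: 61.0
```

Emit:
jog_arm --commands "0 0 0 0;0 0 0 0;0 0 0 0;0 0 0 0;0 0 0 0;0 0 0 0;0 0 0 0;0 0 0 0;0 0 0 0;0 0 0 0"

```text
clock: 15.65
tool_pos: [0.4715, 0.1352, 0.3042]
orientation: [[0.998, 0.067, -0.001], [0.067, -0.998, 0.001], [-0.001, -0.001, -1.0]]
ft_force: [-3.2, 1.1, 7.6]
grip_width: 0.0236
gripper_force: 61.0
```

Run:
```python
from h import *
swing(4)
for n in ("scene","top"):
    p=get_image(n);print(n,[(r["location"],round(r["conf"],2)) for q in ("foot","pan_centre") for r in tip_of(p,q)])
    cv2.imwrite(f"pics/{n}9.png",p["color"])
```

```text
t [15.65 15.75 15.85 15.95] 
foot [449. 447. 444. 447.] 
tcp [446.3 446.3 446.3 446.3] 
res [ 0. -1.  1. -0.]
now 16.05 mean 0.45723400859142255 th -0.012767909499141127 dth 0.07232668371997457 amp 0.02083202612249482
scene [([0.6721, 0.1487, 0.0454], 0.72), ([0.668, 0.1483, 0.0039], 0.62), ([0.8337, -0.1413, 0.0006], 0.57), ([0.672, 0.1495, 0.0453], 0.26)]
top [([0.673, 0.1489, 0.0468], 0.96), ([0.6747, 0.1484, 0.0035], 0.83), ([0.8361, -0.1408, 0.0081], 0.63)]
```

View pics/scene9.png

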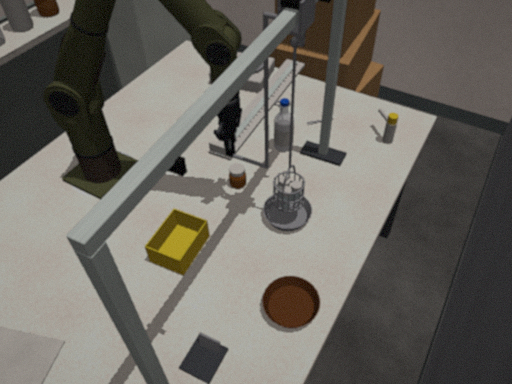

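The basket hangs over the steel pan at (288,205), with foot and pan centre within about 4 mm, and the handle is still held at (230,140). I now open the jaws, then back off along −x.

Emit:
jog_arm --commands "0 0 0 0;0 0 0 0;0 0 0 0;0 0 0 0;0 0 0 0;0 0 0 0;0 0 0 0;0 0 0 0" --jaw 85

```text
clock: 17.35
tool_pos: [0.4726, 0.1338, 0.3039]
orientation: [[0.998, 0.066, 0.0], [0.066, -0.998, -0.0], [0.0, 0.0, -1.0]]
ft_force: [-1.2, -0.3, -0.4]
grip_width: 0.085
gripper_force: 0.0
```

Emit:
jog_arm --commands "-10 0 0 0;-20 0 0 0;-20 0 0 0;-20 0 0 0;-20 0 0 0;-10 0 0 0;0 0 0 0;0 0 0 0"

```text
clock: 18.35
tool_pos: [0.3736, 0.1274, 0.304]
orientation: [[0.998, 0.066, 0.001], [0.066, -0.998, 0.0], [0.001, -0.0, -1.0]]
ft_force: [-0.3, 0.4, -0.0]
grip_width: 0.0851
gripper_force: 0.0
```

Run:
```python
from h import *
swing(10)
p=get_image("scene");print([(r["location"],round(r["conf"],2)) for r in tip_of(p,"handle")+tip_of(p,"pan_centre")])
cv2.imwrite("pics/end.png",p["color"])
```

```text
t [18.35 18.45 18.55 18.65 18.75 18.85 18.95 19.05 19.15 19.25] 
foot [449. 446. 444. 448. 448. 445. 449. 446. 449. 448.] 
tcp [445.  444.9 444.9 444.8 444.8 444.8 444.8 444.8 444.8 444.8] 
res [-2.  1.  2. -1. -2.  2. -1.  1. -1.  1.]
now 19.35 mean 0.4475468038854268 th 0.0017698210116982758 dth 0.0013338242125793094 amp 0.0017956659362174058
[([0.4701, 0.1367, 0.2534], 0.77), ([0.668, 0.1502, 0.0056], 0.91), ([0.835, -0.1416, 0.0023], 0.91)]
```

View pics/end.png

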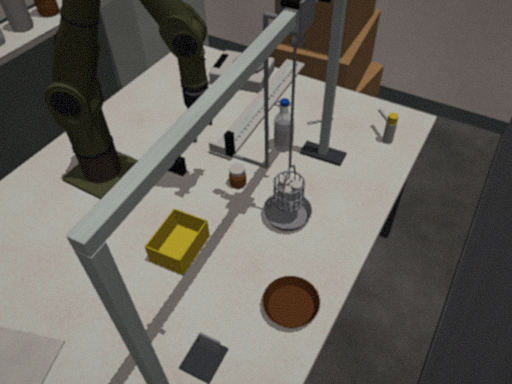

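The handle is free at (229,143), and the gripper at (195,95) is clear of it. The basket hangs still over the steel pan at (288,205).

```bash
python3 -c "
from bench import sign_off
print(sign_off())"
```

```text
the job is handed in; nothing more can be done
None
```

The job is handed in: the basket hangs still over the steel pan, about 4 mm off its centre by camera, with the handle released and the arm clear of everything; the sign-off gave no verdict.

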